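Load the tool caddy and hold it up by its telescopic handle

ROBOT

A 6-joint arm with a two-finger parallel gripper is mounted at the origin on a cart in front of the work surface, level with it; the furniture and walls round the work are solid. World frame = base frame: x ahead of the robot, y to its left, z up, the work surface at z = 0. Lengths are in mm, angles in rad, forces in N, time in s.
With the tool pointing down it reaches from about 350 to 875 mm from the base axis. Payload 4.2 kg.
Tool frame: the origin (TCP) lies at the very end of the fingers, on their centre line; the grasp point (between the pads) lies 19 mm behind it; z points along the fingers, y is the line along which they close (so a half turn about z gives the same grasp; the last joint's range is limited). The gripper opens to 85 mm and grips with 20 to 120 N. Pads are 22 mm wide; open, the fingers measure 114 mm over their backs; the gripper's body (76 mm by 85 mm) begins 54 mm behind the grasp point. The pads swing forward as they close: fully open they stand 13 mm farther back than shut.
Start: joints at [-1.083, 0.385, 0.008, 0, -1.194, -0.259], TCP at [141.773, -608.687, 231.312] pointing down, gripper open.
Joint ranges: [-3.14, 3.14], [-1.21, 2.06], [-1.07, 1.41], [-3.16, 2.05], [-2.99, -0.16], [-3.1, 3.1]. Speed limits (rad/s): [2.79, 2.79, 3.14, 3.14, 3.14, 3.14].

INTERFACE

Orientations are given as a unit quaternion [x, y, z, w].
In Python, from bench import read_state, get_image, camera_model, job_done gives the robot as it stands.
- The arm moves only by the shell command python3 -m handwheel 'ROWS'. ROWS is JSON, a list of rows, each a list of 7 numbers: the shift along the tool's x, y, z in m, then the turn, a rotation vector about the tool's x, y, z in rad, then the gripper's target within -1 to 1 (fully open at 1, half-way at 0, shut at -1). In form: [[dx, dy, dz, wx, wy, wz, jaw], ...]. A call has 1 to 10 rows; each row is the pose to reach, as a shift and turn from the pose commanded when the call began, along the tool's axes at that moment; what a row does not reach only later rows make up. A row lasts 1/8 s, in which the tool goes at most 62.5 mm and 10.7 degrees, less where a joint would pass 70% of its speed; a pose out of reach is approached as far as the arm can. A call with a gripper value outside its range is refused whole. The fingers move at their own pace and stop on an object; the grip force is fixed at half the most. Time passes only in rows, so rows that repeat a pose let the fingers close. It gives the time, the measured TCP pose, the force, the opening and the grip force at its end, in the units of the state.
- read_state(): the state, without advancing time (a new reading comes with each control period).
- get_image(name): name is "scene" or "top" or "wrist"; returns (picture, depth): 400x640x3 uint8, blue, green, red; 400x640 float32, mm along the optical axis (not along the pixel's ray), 0 where there is no reading.
- camera_model(name): a dict with "K" (3x3 intrinsics, pixels), "dist" ([k1, k2, p1, p2, k3] as OpenCV has them; the pictures are not rectified), "rvec" (rotation vector, rad) and "tvec" (3), from world to camera coordinates, as OpenCV has them; the wrist camera has in their place "hand_eye" (4x4, takes a point from camera to tool coordinates, whose origin is the TCP and whose axes are the flange's). Camera axes: x right, y down, z forward; pixel columns grow to the right and rows downward; lengths in mm; the calibration is good to about 2 mm. A picture is of the moment at which its call begins: read the wrist's pose just before it. camera_model takes no time and is no camera call.
- job_done(): hands the job in; it is judged then, once.
The state is a dict: "clock": time; "joints": joint angles; "joint_vel": joint speeds; "joint_efforts": joint torques, N m; "position": TCP position; "ee_rot": TCP orientation; "contact_force": force on the tool from outside, world axes, zero at the start; "wrist_torque": the same for the moment, N m; "gripper_width": finger opening in mm; "grasp_force": force on a finger pad.
Only numpy, scipy, OpenCV 4.12 (cv2) and the standard library are available. Lean on these libraries where they do the work, as an engineer would, in place of code of your own. Each camera call takes 0.05 s, during which the arm holds its last target. There are 200 camera calls.

TASK

Get the tool caddy ready to carry: tip all eight nuts out of the small parts bin into the caddy's empty bay and set the bin back upright on the bench. Then squeeze the release button in the caddy's telescopic handle, pull the handle up past its first stop to the second stop (fully out), and lift the caddy by it, level, a hand's breadth (about 8 cm, at least 5 cm) off the bench. Finish while still holding it there, nuts and sanding block inside, with the oil can and the other tools left where they are.

Things in the scene. Friction and masses are not known exactly. Their poses are not given: they have to be found in the camera images.
- caddy_bay (a point): Centre of the floor (8 mm up) of the empty bay, 109 (x) x 242 (y) mm, of the loose grey tool caddy: 232 (x) x 250 (y) mm, walls 62 high, 4 thick; under 1 kg loaded. z up, x away from the robot within 0.3 rad. The 58 mm high divider is 57 mm to +x, behind it the bay with a sanding block.
- handle_grip (a point): Centre of the bar of the caddy's telescopic handle; axes as caddy_bay. Bar 190 (y) x 26 (x) x 24 (z) mm over the divider, 57 mm to +x of the bay's centre, 132 mm above the bench when stowed. It rides on two upright tubes (28 mm thick collars) at y = +-75 mm; between them it is free to 62 mm below its centre. The button is in the middle of its -x face.
- handle (a joint): How far the handle is pulled up, m: 0 stowed, 0.040 first stop, 0.080 second stop (end of travel; pulled further it lifts the caddy). A pin locks it at 0 and again at each stop unless the button is held in. About 3 N moves it when free.
- grip_button (a joint): Release button, m: 0 out, 0.006 fully in (flush). A bar 46 (y) x 15 (z) mm, 6 mm proud of the handle bar's -x face at its middle; moves to +x against a 3 to 8 N spring; beyond 0.003 the handle is free. Fingers closing along x across the middle of the bar press it: 32 mm over bar and button, 26 with it in.
- bin_grip (a point): Small open-fronted black parts bin, loose, 0.09 kg; its grasp point, 26 mm above its underside. z up, x to its high back (43 mm from here), y across. 58 mm wide (flat sides), 52 high. Floor level to 32 mm on the -x side, then a hopper front sloping up 27 degrees to the pouring lip at -72 mm (2 mm lower than this point). Tipped lip-down about y, the nuts slide out at 45 to 65 degrees.
- sanding_block: Sanding block, 61 x 111 x 34 mm, lying in the caddy's other bay along y; origin at the middle of its underside. It stays there.
- oil_can: Oil can with a bent spout, 76 mm across, 174 mm tall, loose, standing behind the work; origin under its middle. Leave it alone.
- nut_0: Bright steel square nut 1 of 8, 19 mm square, 10 mm thick, 17 g; origin at the centre of one face, z its axis. Starts in the parts bin
- nut_1: Bright steel square nut 2 of 8, 19 mm square, 10 mm thick, 17 g; origin at the centre of one face, z its axis. Starts in the parts bin
- nut_2: Bright steel square nut 3 of 8, 19 mm square, 10 mm thick, 17 g; origin at the centre of one face, z its axis. Starts in the parts bin
- nut_3: Bright steel square nut 4 of 8, 19 mm square, 10 mm thick, 17 g; origin at the centre of one face, z its axis. Starts in the parts bin
- nut_4: Bright steel square nut 5 of 8, 19 mm square, 10 mm thick, 17 g; origin at the centre of one face, z its axis. Starts in the parts bin
- nut_5: Bright steel square nut 6 of 8, 19 mm square, 10 mm thick, 17 g; origin at the centre of one face, z its axis. Starts in the parts bin
- nut_6: Bright steel square nut 7 of 8, 19 mm square, 10 mm thick, 17 g; origin at the centre of one face, z its axis. Starts in the parts bin
- nut_7: Bright steel square nut 8 of 8, 19 mm square, 10 mm thick, 17 g; origin at the centre of one face, z its axis. Starts in the parts bin
Not all that is in view belongs to the job. Of the things that look like the sanding_block, the larger one is meant.

How it is judged (in metres and radians):
On the way, in this order (a step that is already met when the one before it is completed fails the run):
1. all eight nuts are in the caddy's empty bay (x of nut_0 in the frame of caddy_bay between -0.0545 and 0.0545 m and y of nut_0 in the frame of caddy_bay between -0.121 and 0.121 m and z of nut_0 in the frame of caddy_bay between -0.006 and 0.05 m and x of nut_1 in the frame of caddy_bay between -0.0545 and 0.0545 m and y of nut_1 in the frame of caddy_bay between -0.121 and 0.121 m and z of nut_1 in the frame of caddy_bay between -0.006 and 0.05 m and x of nut_2 in the frame of caddy_bay between -0.0545 and 0.0545 m and y of nut_2 in the frame of caddy_bay between -0.121 and 0.121 m and z of nut_2 in the frame of caddy_bay between -0.006 and 0.05 m and x of nut_3 in the frame of caddy_bay between -0.0545 and 0.0545 m and y of nut_3 in the frame of caddy_bay between -0.121 and 0.121 m and z of nut_3 in the frame of caddy_bay between -0.006 and 0.05 m and x of nut_4 in the frame of caddy_bay between -0.0545 and 0.0545 m and y of nut_4 in the frame of caddy_bay between -0.121 and 0.121 m and z of nut_4 in the frame of caddy_bay between -0.006 and 0.05 m and x of nut_5 in the frame of caddy_bay between -0.0545 and 0.0545 m and y of nut_5 in the frame of caddy_bay between -0.121 and 0.121 m and z of nut_5 in the frame of caddy_bay between -0.006 and 0.05 m and x of nut_6 in the frame of caddy_bay between -0.0545 and 0.0545 m and y of nut_6 in the frame of caddy_bay between -0.121 and 0.121 m and z of nut_6 in the frame of caddy_bay between -0.006 and 0.05 m and x of nut_7 in the frame of caddy_bay between -0.0545 and 0.0545 m and y of nut_7 in the frame of caddy_bay between -0.121 and 0.121 m and z of nut_7 in the frame of caddy_bay between -0.006 and 0.05 m), for 0.2 s.
2. the bin is back upright on the bench and let go (angle between bin_grip's own z axis and vertical below 0.12 rad and height (world z) of bin_grip between 0.02 and 0.032 m and contact force between parts_bin and the fingers below 0.3 N), for 0.2 s.
3. the release button is pressed in by the fingers with the caddy still on the bench (value of joint grip_button above 0.003 m and contact force between handle and the fingers above 1 N and height (world z) of caddy_bay below 0.02 m), for 0.1 s.
4. the handle is out at its second stop (value of joint handle above 0.076 m), for 0.2 s.
At the end, for the whole second after the job is handed in: Nuts all in the caddy's bay, sanding block in its own; bin upright on the bench (0.12 rad) and free of the fingers; handle at its second stop (over 74 of 80 mm), in the fingers' grip; caddy hanging level within 0.2 rad, 42 to 152 mm above the bench (all of step 1 and all of step 2 and value of joint handle above 0.074 m and height (world z) of caddy_bay between 0.05 and 0.16 m and angle between caddy_bay's own z axis and vertical below 0.2 rad and contact force between handle and the fingers above 2 N and contact force between caddy and parts_bin below 0.3 N and z of sanding_block in the frame of caddy_bay between -0.006 and 0.04 m and x of sanding_block in the frame of caddy_bay between 0.06 and 0.17 m); the arm keeps its last pose, push and grip.
It fails at once if the oil can is pushed away or knocked over (distance of oil_can from where it was at the start of the episode above 0.03 m or angle between oil_can's own z axis and vertical above 0.4 rad).
It fails at once if the caddy is tipped (angle between caddy_bay's own z axis and vertical above 0.45 rad).
It also fails if it takes over 70 s, if anything falls off the work surface, if the arm or the gripper's body presses on something with over 40 N, if the wrist force passes 120 N, or if a joint passes its speed limit or range.

## Working session

There is one attempt and no reset: what is moved stays moved. The work goes in short steps, Python scripts to look and compute and a shell command to move; the robot and the scene stay as the last step left them, time stands still between calls to the robot, and variables do not carry over. Pictures are saved under pics/ and viewed, at most 10 in all, crops included, and the job is handed in when it is done.

```bash
mkdir -p pics; ls; cat > h.py <<'E'
import numpy as np, cv2
from bench import *
from scipy.spatial.transform import Rotation as R
def world(cam, img_depth, us, vs, st=None):
    m=camera_model(cam); K=np.array(m["K"],float); D=np.array(m["dist"],float)
    us=np.asarray(us,int); vs=np.asarray(vs,int)
    z=img_depth[vs,us]
    p=cv2.undistortPoints(np.stack([us,vs],1).astype(float)[:,None],K,D)[:,0]
    c=np.c_[p*z[:,None],z]
    if "rvec" in m:
        Rm=cv2.Rodrigues(np.array(m["rvec"],float))[0]
        return (c-np.array(m["tvec"],float).ravel())@Rm, z
    T=np.array(m["hand_eye"],float); t=c@T[:3,:3].T+T[:3,3]
    return R.from_quat(st["ee_rot"]).apply(t)+np.array(st["position"]), z
def cloud(cam, d, st=None):
    v,u=np.mgrid[0:400,0:640]; p,z=world(cam,d,u.ravel(),v.ravel(),st)
    p[z<=0]=np.nan
    return p.reshape(400,640,3)
E
python3 - <<'E'
from h import *
s=read_state(); print(s)
for n in("scene","top"):
    i,d=get_image(n); cv2.imwrite(f"pics/{n}0.png",i); np.savez(f"{n}0.npz",i=i,d=d); print(n,camera_model(n))
E
```

```text
pics
{'clock': 0.0, 'joints': array([-1.08343182e+00,  3.85562752e-01,  6.58052532e-03, -5.12920997e-04,
       -1.19399706e+00, -2.58580478e-01]), 'joint_vel': array([ 0.00093799, -0.00122487, -0.00077419,  0.00093592,  0.0015088 ,
       -0.00031319]), 'joint_efforts': array([ 3.24490429e-04, -3.92287517e+01,  1.88394803e+01,  4.18605477e+00,
       -4.67700243e-03, -9.47536194e-06]), 'position': array([ 141.61375121, -608.12376144,  230.19805632]), 'ee_rot': array([-1.14048621e-01,  9.93474541e-01,  1.10329641e-03, -1.75741456e-04]), 'contact_force': array([-0.94707816,  0.75125282, -0.04483964]), 'wrist_torque': array([0.00241317, 0.05673508, 0.05214411]), 'grasp_force': 0.0, 'gripper_width': 85.68271478462715}
scene {'K': array([[368.98323069,   0.        , 321.65698858],
       [  0.        , 368.98323069, 196.7747098 ],
       [  0.        ,   0.        ,   1.        ]]), 'dist': array([-0.03690717,  0.        ,  0.        ,  0.        ,  0.        ]), 'rvec': array([ 1.02697706, -2.51301575,  0.97344634]), 'tvec': array([471.57289004, 368.71038475, 714.73632149])}
top {'K': array([[454.91086319,   0.        , 319.37023461],
       [  0.        , 454.91086319, 202.91684544],
       [  0.        ,   0.        ,   1.        ]]), 'dist': array([-0.09222115,  0.        ,  0.        ,  0.        ,  0.        ]), 'rvec': array([ 2.18518017, -2.20649314,  0.01995284]), 'tvec': array([  83.27850739,  616.00088884, 1145.74509133])}
```

View pics/top0.png

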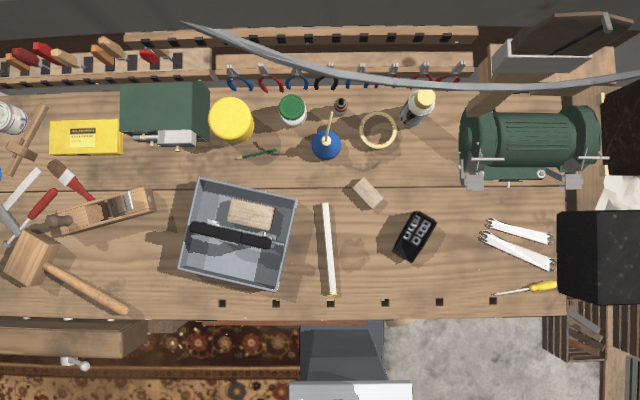

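View pics/scene0.png

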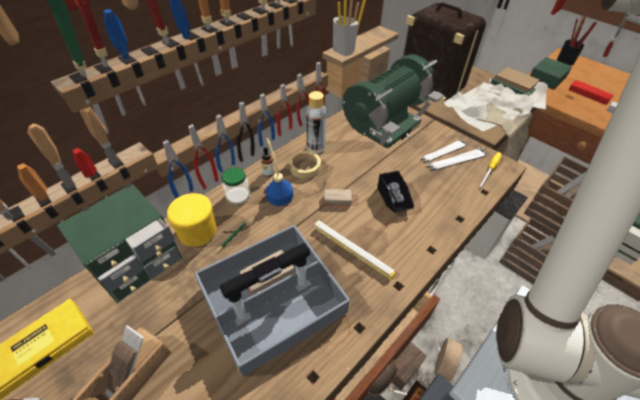

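Top view: the caddy is centred near (238,233) with the black bar from (190,228) to (280,242). The bin with the nuts is at (413,237), the oil can at (326,145) and the larger sanding block is in the caddy at (250,212). Next I'll measure them.

```bash
python3 - <<'E'
from h import *
f=np.load("top0.npz"); i,d=f["i"],f["d"]; P=cloud("top",d); np.save("topP.npy",P)
hsv=cv2.cvtColor(i,cv2.COLOR_BGR2HSV)
def box(name,mask,zlo,zhi,win):
    u0,u1,v0,v1=win
    m=np.zeros((400,640),bool); m[v0:v1,u0:u1]=True
    m&=mask&(P[...,2]>zlo)&(P[...,2]<zhi)
    q=P[m]; r=cv2.minAreaRect(q[:,:2].astype(np.float32))
    print(name,len(q),"rect",np.round(r[0],1),np.round(r[1],1),round(r[2],1),"z med",np.round(np.percentile(q[:,2],[5,50,95]),1), "mean",q[:,:2].mean(0).round(1))
    return q
T=np.ones((400,640),bool)
print("bench z",np.nanmedian(P[250:290,380:440,2]),np.nanmedian(P[270:290,150:170,2]))
box("caddy wall",T,52,70,(165,310,165,305))
box("caddy all",T,12,70,(165,310,165,305))
box("bar",T,125,160,(165,310,165,305))
box("blk",(hsv[...,1]>60)&(hsv[...,2]>90),30,50,(220,280,190,232))
box("bin",T,12,70,(385,445,200,270))
q=box("binhi",T,44,60,(385,445,200,270))
box("oil",(hsv[...,0]>95)&(hsv[...,0]<125)&(hsv[...,1]>120),5,200,(300,350,120,165))
box("canAll",T,15,250,(300,350,105,165))
# bin row profile
m=np.zeros((400,640),bool); m[200:270,385:445]=True; m&=P[...,2]>12
q=P[m]
vis=cv2.resize(i[195:275,375:455],None,fx=7,fy=7,interpolation=cv2.INTER_CUBIC); cv2.imwrite("pics/bin0.png",vis)
np.set_printoptions(linewidth=220,suppress=True)
print(P[208:266:3,388:442:3,2].round(0))
E
```

```text
bench z -0.5462471688118786 -0.9129079239552302
caddy wall 1209 rect [541.8 281. ] [254.2 236.8] 76.8 z med [58.1 63.9 67.6] mean [540.4 281.9]
caddy all 3176 rect [541.7 280.6] [254.8 237. ] 76.7 z med [13.9 43.5 66.4] mean [551.1 282.3]
bar 1017 rect [538.9 280.4] [188.5  33.8] 76.8 z med [136.5 142.6 146.2] mean [541.6 278.7]
blk 12 rect [617.2 240.8] [100.3   2.9] 76.8 z med [38.6 40.4 43.3] mean [615.  232.4]
bin 781 rect [ 531.1 -156.7] [ 60.1 121.8] 60.2 z med [13.  24.3 54.1] mean [ 531.  -159.5]
binhi 193 rect [ 544.5 -164.3] [60.1 90.9] 60.3 z med [46.5 51.9 56. ] mean [ 555.8 -171.6]
oil 539 rect [764.3  59. ] [71.3 69.4] 78.7 z med [24.9 41.2 56.9] mean [758.8  59.5]
canAll 940 rect [798.1  70.4] [113.2 132.9] 82.5 z med [ 26.1  47.5 139. ] mean [782.2  60.5]
[[ 2.  3. -4.  1. -0. -2.  1. -3. -3. -4. -2.  1. -2. -3. -2. -0. -3. -7.]
 [ 1. -1. -4. -2. -0. -2. -2. -2.  2. 49. 43. -3.  1.  1.  1. -2. -2.  2.]
 [ 3. -2.  3. -3. -5. -0.  1. -2. 16. 48. 25. 51. 48. -3. -3. -2. -1. -5.]
 [-1. -0. -2. -1. -1.  2. -2. -2. 42. -0. 12.  3. 38. 53. 56.  0. -4. -0.]
 [-3. -2. -2. -3. 
[... 482 characters left out ...]
28. 53.  1. -4. -3. -4.]
 [-2.  2. -2. 24. 42.  5.  3.  1. 15.  5. 15. 16. 50.  1.  2.  0.  3.  4.]
 [ 2. -1.  3. 38. 12.  5.  4.  2.  3.  5.  7. 33. 53.  1.  2.  4.  3.  2.]
 [-4. -3. 35. 13. 15. 15. 11.  9.  4.  6. 23. 49.  2.  1. -1. -3. -3. -1.]
 [ 1.  2. 33. 18. 19. nan 12. 10.  9.  9. 43. -2.  7.  3.  3. -3.  2. -3.]
 [-3. -1. -0. 25. 25. 16. 13. 14. 14. 24. 42. -1. -2.  3. nan -1.  3.  1.]
 [-1. -1. -2. -2. -2. 26. 23. 21. 17. 39.  0. -1. -1. -1. -4.  4. -3. -3.]
 [ 1. -3. -2. -3.  1.  1. 26. 19. 33.  3. -2. -1. -1. -2. -2.  5.  1. -0.]
 [-0.  0.  0. -3. -4.  1. -4.  1. -1. -2. -1. -4.  2. -1. -3. -2.  0. -1.]
 [-1.  5.  0. -3. -1. -1.  0.  6. -1.  2.  1. -3. -2.  0. -1. -5.  2. -3.]]
```

View pics/bin0.png

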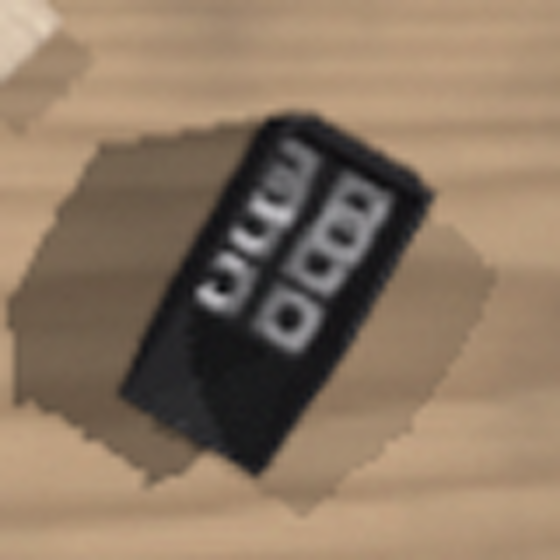

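The crop shows the bin's high back at the upper right (370,150) and its lip at the lower left (190,430), with the nuts in two rows near the back. That gives bin yaw ≈ -0.52. The caddy yaw is ≈ -0.23, and its measured sizes (237x254, bar top 143) match the given ones. First I'll move above the bin.

```bash
cat >> h.py <<'E'
def rot(yaw,tilt=0.):
    x=np.array([np.cos(yaw),np.sin(yaw),0]); z=np.array([0,0,-1.]); y=np.cross(z,x)
    return R.from_matrix(np.stack([x,y,z],1))*R.from_rotvec([0,tilt,0])
def goal(tcp,Rg):
    s=read_state(); R0=R.from_quat(s["ee_rot"])
    print("pos",s["position"].round(1),"w",round(s["gripper_width"],1),"F",s["contact_force"].round(1),"shift m",(R0.inv().apply(np.array(tcp)-s["position"])/1000).round(4),"turn",(R0.inv()*Rg).as_rotvec().round(3))
CAD=np.array([541.7,280.8]); CY=-0.23; EX=np.array([np.cos(CY),np.sin(CY)]); EY=np.array([-np.sin(CY),np.cos(CY)])
BAY=CAD-57.5*EX; BIN=np.array([543.7,-163.9]); BY=-0.52
E
python3 -c "
from h import *
goal([*BIN,150],rot(BY)); print(camera_model('wrist')['hand_eye'])"
```

```text
pos [ 141.7 -608.2  230.3] w 85.1 F [-0.9  0.  -0.6] shift m [-0.4923  0.3414  0.081 ] turn [ 1.000e-03  2.000e-03 -2.393e+00]
[[-1.23895577e-03 -9.46187588e-01 -3.23616306e-01  8.28238396e+01]
 [ 9.99999177e-01 -1.06438522e-03 -7.16424568e-04 -1.86131101e-01]
 [ 3.33419622e-04 -3.23616928e-01  9.46188128e-01 -1.42218997e+02]
 [ 0.00000000e+00  0.00000000e+00  0.00000000e+00  1.00000000e+00]]
```

```bash
python3 -m handwheel '[[-0.05,0.035,0,0,0,-0.18,1],[-0.1,0.07,0,0,0,-0.36,1],[-0.15,0.105,0,0,0,-0.54,1],[-0.2,0.14,0,0,0,-0.72,1],[-0.25,0.175,0,0,0,-0.9,1],[-0.3,0.21,0,0,0,-1.08,1],[-0.35,0.245,0,0,0,-1.26,1],[-0.4,0.28,0.02,0,0,-1.44,1],[-0.45,0.315,0.05,0,0,-1.62,1],[-0.49,0.341,0.08,0,0,-1.8,1]]'
python3 -c "
from h import *
goal([*BIN,150],rot(BY))"
```

```text
clock: 1.35
position: [542.3, -164.3, 151.4]
ee_rot: [0.851, -0.525, 0.001, -0.0]
contact_force: [0.6, 0.4, -0.5]
gripper_width: 85.4
grasp_force: 0.0
pos [ 542.3 -164.3  151.4] w 85.4 F [ 0.6  0.4 -0.5] shift m [ 0.0002 -0.0014  0.0014] turn [-0.001 -0.001 -0.586]
```

```bash
python3 -m handwheel '[[0,0,0,0,0,-0.18,1],[0,0,0,0,0,-0.36,1],[0,0,0,0,0,-0.54,1],[0,-0.001,0,0,0,-0.586,1],[0,-0.001,0,0,0,-0.586,1]]'
python3 - <<'E'
from h import *
goal([*BIN,150],rot(BY))
s=read_state(); i,d=get_image("wrist"); cv2.imwrite("pics/w1.png",i); P=cloud("wrist",d,s); np.savez("w1.npz",i=i,d=d,P=P)
near=np.hypot(P[...,0]-BIN[0],P[...,1]-BIN[1])<100
m=near&(P[...,2]>12)&(P[...,2]<60); q=P[m]; r=cv2.minAreaRect(q[:,:2].astype(np.float32)); print(len(q),r)
m=near&(P[...,2]>44)&(P[...,2]<60); q=P[m]; r=cv2.minAreaRect(q[:,:2].astype(np.float32)); print(len(q),r)
# in bin frame
e=np.array([np.cos(BY),np.sin(BY)]); n=np.array([-e[1],e[0]])
u=(q[:,:2]-BIN)@e; v=(q[:,:2]-BIN)@n
print(np.percentile(u,[1,50,99]),np.percentile(v,[1,99]))
E
```

```text
clock: 1.98
position: [541.7, -165.5, 151.4]
ee_rot: [0.965, -0.261, -0.0, 0.0]
contact_force: [0.3, 0.5, -0.2]
gripper_width: 85.6
grasp_force: 0.0
pos [ 541.7 -165.5  151.4] w 85.6 F [ 0.3  0.5 -0.2] shift m [ 0.0009 -0.0024  0.0014] turn [ 0.     0.001 -0.007]
5109 ((530.7899780273438, -159.869384765625), (59.48362350463867, 121.25074768066406), 59.27983474731445)
1542 ((544.7777709960938, -168.1527862548828), (59.50174331665039, 88.65939331054688), 59.210758209228516)
[-38.51239368  32.14901694  47.35888174] [-32.86920409  26.37577293]
```

View pics/w1.png

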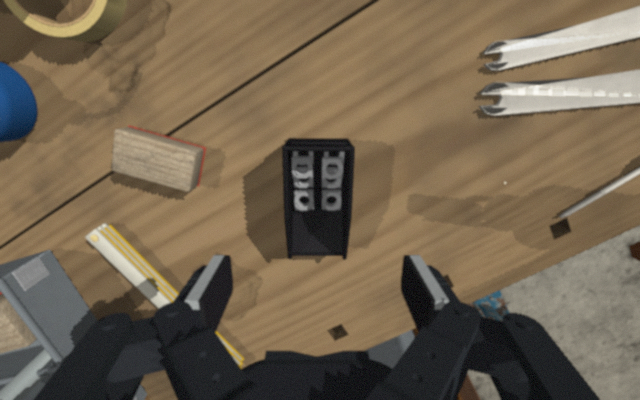

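The wrist view shows the bin at (319,198), centred between the fingers at (230,·) and (402,·) and aligned with them. I'll descend and grip.

```bash
python3 -m handwheel '[[0.001,0,0.05,0,0,0,1],[0.001,0,0.1,0,0,0,1],[0.001,0,0.13,0,0,0,1],[0.001,0,0.142,0,0,0,1],[0.001,0,0.142,0,0,0,1],[0.001,0,0.142,0,0,0,-1],[0.001,0,0.142,0,0,0,-1],[0.001,0,0.142,0,0,0,-1],[0.001,0,0.142,0,0,0,-1],[0.001,0,0.142,0,0,0,-1]]'
```

```text
clock: 3.28
position: [544.1, -166.2, 11.6]
ee_rot: [0.966, -0.26, 0.002, -0.0]
contact_force: [-0.1, 0.3, 6.8]
gripper_width: 57.2
grasp_force: 65.2
```

```bash
cat >> h.py <<'E'
PY=CY-np.pi/2
def pour(z,tilt,y=-130.,x=-22.,off=16.):
    Rg=rot(PY,tilt); G=np.array([*(BAY+x*EX+y*EY),z]); goal(G+Rg.as_matrix()[:,2]*off,Rg)
E
python3 -m handwheel '[[0,0,-0.03,0,0,0,-1],[0,0,-0.08,0,0,0,-1],[0,0,-0.13,0,0,0,-1],[0,0,-0.17,0,0,0,-1],[0,0,-0.17,0,0,0,-1]]'
python3 -c "
from h import *
print(BAY-22*EX-130*EY)
pour(170,0)"
```

```text
clock: 3.9
position: [544.5, -166.2, 183.5]
ee_rot: [0.966, -0.26, 0.004, -0.001]
contact_force: [-0.3, -0.2, -2.3]
gripper_width: 57.2
grasp_force: 64.9
[434.65644354 172.34758177]
pos [ 544.5 -166.2  183.5] w 57.2 F [-0.3 -0.2 -2.3] shift m [-0.2653 -0.2374  0.0286] turn [-0.008 -0.004  1.274]
```

```bash
python3 -m handwheel '[[-0.033,-0.03,0,0,0,0.1,-1],[-0.07,-0.06,0,0,0,0.25,-1],[-0.105,-0.095,0,0,0,0.42,-1],[-0.14,-0.125,0,0,0,0.6,-1],[-0.175,-0.155,0,0,0,0.78,-1],[-0.21,-0.19,0,0,0,0.95,-1],[-0.24,-0.215,0.01,0,0,1.1,-1],[-0.258,-0.23,0.015,0,0,1.2,-1],[-0.265,-0.237,0.018,0,0,1.274,-1],[-0.265,-0.237,0.018,0,0,1.274,-1]]'
python3 -c "
from h import *
pour(170,0.6); pour(150,1.0)
print(read_state()['joints'].round(2))"
```

```text
clock: 5.15
position: [431.6, 171.8, 160.3]
ee_rot: [-0.622, 0.783, 0.0, -0.002]
contact_force: [0.6, 0.6, -3.1]
gripper_width: 57.5
grasp_force: 65.3
pos [431.6 171.8 160.3] w 57.5 F [ 0.6  0.6 -3.1] shift m [ 0.0078 -0.0029  0.0035] turn [0.002 0.598 0.003]
pos [431.6 171.8 160.3] w 57.5 F [ 0.6  0.6 -3.1] shift m [ 0.0122 -0.0029  0.0189] turn [0.002 0.998 0.003]
[ 0.73  0.18 -0.47 -0.   -0.92 -0.96]
```

```bash
python3 -m handwheel '[[0.003,-0.002,0,0,0.15,0,-1],[0.005,-0.003,0.001,0,0.3,0,-1],[0.007,-0.003,0.002,0,0.45,0,-1],[0.008,-0.003,0.004,0,0.6,0,-1],[0.008,-0.003,0.004,0,0.6,0,-1]]'
python3 -c "
from h import *
pour(170,0.6); pour(150,1.0)
print(read_state()['joints'].round(2))
i,d=get_image('scene'); cv2.imwrite('pics/p1.png',i[150:400,120:520])"
```

```text
clock: 5.78
position: [433.8, 163.7, 155.4]
ee_rot: [-0.594, 0.747, -0.183, -0.234]
contact_force: [0.7, 0.3, -2.3]
gripper_width: 57.2
grasp_force: 65.5
pos [433.8 163.7 155.4] w 57.2 F [ 0.7  0.3 -2.3] shift m [ 0.0012  0.0012 -0.0009] turn [ 0.002 -0.003  0.003]
pos [433.8 163.7 155.4] w 57.2 F [ 0.7  0.3 -2.3] shift m [-0.0039  0.0011  0.0144] turn [0.001 0.397 0.003]
[ 0.88  0.42 -0.38  0.26 -1.33 -1.24]
```

View pics/p1.png

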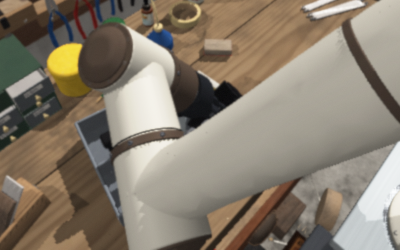

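The arm hides the pour from the scene camera (only a bit of bin shows near (225,100)), so I'll check with the top and wrist cameras. I'll continue tipping.

```bash
python3 -m handwheel '[[-0.001,0.001,0.005,0,0.13,0,-1],[-0.003,0.001,0.01,0,0.27,0,-1],[-0.004,0.001,0.014,0,0.4,0,-1],[-0.004,0.001,0.014,0,0.4,0,-1],[-0.004,0.001,0.014,0,0.4,0,-1],[-0.004,0.001,0.014,0,0.4,0,-1]]'
python3 -c "
from h import *
pour(150,1.0); pour(150,1.12)
for n in('top','wrist'):
  i,d=get_image(n); cv2.imwrite(f'pics/p2{n}.png',i)
a=cv2.imread('pics/p2top.png')[150:320,140:320]; b=cv2.imread('pics/p2wrist.png')
c=np.zeros((400,800,3),np.uint8); c[:340,:360]=cv2.resize(a,(360,340)); c[:275,360:]=cv2.resize(b,(440,275)); cv2.imwrite('pics/p2.png',c)"
```

```text
clock: 6.58
position: [432.2, 159.0, 145.3]
ee_rot: [-0.545, 0.689, -0.297, -0.374]
contact_force: [0.6, 0.3, -0.1]
gripper_width: 57.5
grasp_force: 65.5
pos [432.2 159.  145.3] w 57.5 F [ 0.6  0.3 -0.1] shift m [-0.0034  0.0007  0.0021] turn [ 0.     0.004 -0.001]
pos [432.2 159.  145.3] w 57.5 F [ 0.6  0.3 -0.1] shift m [-0.0015  0.0007  0.002 ] turn [ 0.     0.124 -0.001]
```

View pics/p2.png

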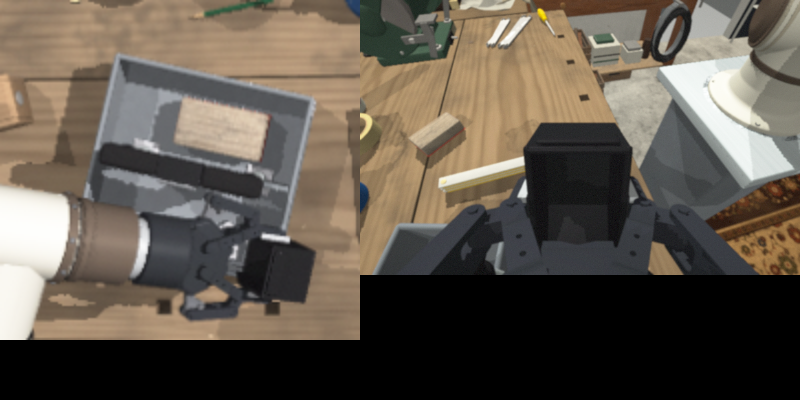

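Both views show the bin empty, with nuts glinting in the bay at (235,235). I'll tip it a little further with a shake, then untilt.

```bash
python3 -m handwheel '[[-0.002,0.001,0,0,0.12,0,-1],[-0.002,0.001,0.006,0,0.12,0,-1],[-0.002,0.001,0,0,0.12,0,-1],[-0.002,0.001,-0.01,0,0,0,-1],[-0.002,0.001,-0.02,0,-0.18,0,-1],[-0.002,0.001,-0.03,0,-0.36,0,-1],[0.0,0.001,-0.04,0,-0.54,0,-1],[0.0,0.001,-0.05,0,-0.72,0,-1]]'
python3 -c "
from h import *
goal([450,-100,150],rot(PY))"
```

```text
clock: 7.68
position: [441.0, 201.1, 173.4]
ee_rot: [-0.616, 0.776, -0.085, -0.105]
contact_force: [-0.1, -0.3, -1.1]
gripper_width: 57.0
grasp_force: 65.6
pos [441.  201.1 173.4] w 57.0 F [-0.1 -0.3 -1.1] shift m [ 0.2743 -0.0772  0.1005] turn [-0.003 -0.27   0.   ]
```

```bash
python3 -m handwheel '[[0.045,-0.013,0.016,0,-0.09,0,-1],[0.09,-0.026,0.033,0,-0.18,0,-1],[0.137,-0.039,0.05,0,-0.27,0,-1],[0.185,-0.052,0.068,0,-0.27,0,-1],[0.23,-0.065,0.084,0,-0.27,0,-1],[0.274,-0.077,0.1,0,-0.27,0,-1],[0.274,-0.077,0.1,0,-0.27,0,-1]]'
python3 - <<'E'
from h import *
goal([450,-100,14],rot(PY))
i,d=get_image("top"); P=cloud("top",d)
cv2.imwrite("pics/n1.png",cv2.resize(i[170:300,170:310],None,fx=4,fy=4,interpolation=cv2.INTER_CUBIC))
q=P-np.array([0,0,0]); w=P[...,:2]-BAY; x=w@EX; y=w@EY
m=(np.abs(x)<54)&(np.abs(y)<120)&(P[...,2]<50); print(m.sum())
g=cv2.cvtColor(i,cv2.COLOR_BGR2GRAY)
b=(m&(P[...,2]>13)).astype(np.uint8); n,l,st,c=cv2.connectedComponentsWithStats(b)
print([(st[k,4],c[k].round(0)) for k in range(1,n) if st[k,4]>5])
E
```

```text
clock: 8.55
position: [448.5, -103.0, 151.6]
ee_rot: [-0.619, 0.785, -0.003, -0.003]
contact_force: [0.1, -0.1, -0.5]
gripper_width: 57.4
grasp_force: 65.6
pos [ 448.5 -103.   151.6] w 57.4 F [ 0.1 -0.1 -0.5] shift m [-0.0046 -0.0006  0.1375] turn [-0.001 -0.01  -0.005]
3128
[(np.int32(44), array([230., 265.])), (np.int32(167), array([257., 268.])), (np.int32(48), array([242., 273.])), (np.int32(80), array([269., 279.]))]
```

View pics/n1.png

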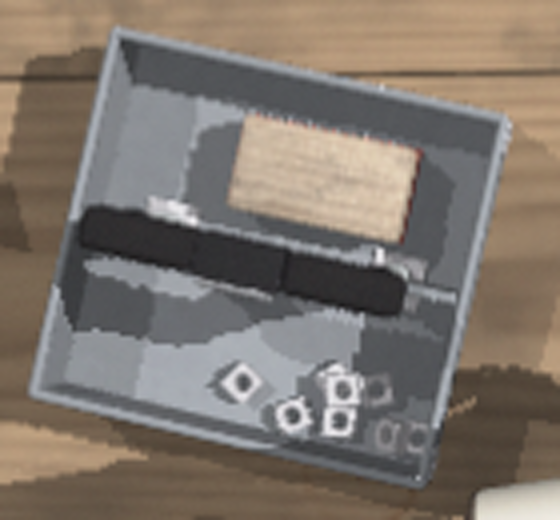

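The bay holds eight nuts: (240,382), (293,414), (338,420), (343,390), one partly under it (330,372), (378,388), (388,435) and (415,437). I'll set the bin down.

```bash
python3 -m handwheel '[[-0.001,0,0.04,0,-0.01,0,-1],[-0.001,0,0.09,0,-0.01,0,-1],[-0.001,0,0.125,0,-0.01,0,-1],[-0.001,0,0.135,0,-0.01,0,-1],[-0.001,0,0.135,0,-0.01,0,-1]]'
```

```text
clock: 9.22
position: [449.8, -100.1, 16.2]
ee_rot: [-0.622, 0.783, -0.0, 0.0]
contact_force: [0.5, 0.3, 0.0]
gripper_width: 57.4
grasp_force: 65.6
```

```bash
python3 -m handwheel '[[0,0,0.002,0,0,0,-1],[0,0,0.004,0,0,0,-1],[0,0,0.004,0,0,0,-1]]'
```

```text
clock: 9.6
position: [449.4, -100.8, 12.2]
ee_rot: [-0.621, 0.784, -0.0, 0.001]
contact_force: [-0.7, 0.9, -0.3]
gripper_width: 57.9
grasp_force: 65.6
```

```bash
python3 -m handwheel '[[0,0,0.002,0,0,0,-1],[0,0,0.003,0,0,0,-1],[0,0,0.003,0,0,0,-1]]'
```

```text
clock: 9.98
position: [449.6, -100.7, 11.5]
ee_rot: [-0.622, 0.783, -0.001, 0.0]
contact_force: [-5.6, 4.1, 25.1]
gripper_width: 57.6
grasp_force: 68.6
```

Seated: 25 N upward. I'll open and retreat.

```bash
python3 -m handwheel '[[0,0,-0.001,0,0,0,1],[0,0,-0.001,0,0,0,1],[0,0,-0.001,0,0,0,1],[0,0,-0.001,0,0,0,1],[0,0,-0.04,0,0,0,1],[0,0,-0.09,0,0,0,1],[0,0,-0.14,0,0,0,1],[0,0,-0.19,0,0,0,1],[0,0,-0.24,0,0,0,1],[0,0,-0.24,0,0,0,1]]'
python3 - <<'E'
from h import *
i,d=get_image("top"); P=cloud("top",d)
b=P[(np.hypot(P[...,0]-450,P[...,1]+100)<90)&(P[...,2]>12)&(P[...,2]<80)]
print("bin",cv2.minAreaRect(b[:,:2].astype(np.float32)),np.percentile(b[:,2],[50,98]))
m=(np.hypot(*(P[...,:2]-CAD).transpose(2,0,1))<180)
q=P[m&(P[...,2]>52)&(P[...,2]<70)]; print("caddy",cv2.minAreaRect(q[:,:2].astype(np.float32)))
q=P[m&(P[...,2]>125)&(P[...,2]<160)]; print("bar",cv2.minAreaRect(q[:,:2].astype(np.float32)))
print((CAD-0.5*EX))
goal([*(CAD-0.5*EX),260],rot(CY)); goal([*(CAD-0.5*EX),260],rot(CY+np.pi))
print(read_state()["joints"].round(2))
E
```

```text
clock: 11.22
position: [451.4, -100.8, 252.7]
ee_rot: [-0.621, 0.783, -0.003, 0.004]
contact_force: [-0.4, -0.5, -0.3]
gripper_width: 85.3
grasp_force: 0.0
bin ((455.1016845703125, -80.19076538085938), (113.84943389892578, 59.64120864868164), 76.3561782836914) [24.93071514 56.08434072]
caddy ((541.8115234375, 280.7222900390625), (254.1225128173828, 236.6904754638672), 76.69850158691406)
bar ((538.7721557617188, 280.19921875), (188.6009979248047, 33.62836456298828), 76.63237762451172)
[541.2131668  280.91398876]
pos [ 449.7 -100.6  250. ] w 85.4 F [ 0.   1.2 -1.3] shift m [-0.3924 -0.0021 -0.0093] turn [-4.000e-03 -1.000e-03 -1.571e+00]
pos [ 449.7 -100.6  250. ] w 85.4 F [ 0.   1.2 -1.3] shift m [-0.3924 -0.0021 -0.0093] turn [-1.000e-03  4.000e-03  1.571e+00]
[ 0.13  0.08 -0.35 -0.   -1.14 -0.36]
```

Bin footprint and height match upright on the bench, and the caddy is unmoved. The tool yaw already suits the bar, so I'll move above it.

```bash
python3 -m handwheel '[[-0.05,0,0,0,0,0,1],[-0.1,0,0,0,0,0,1],[-0.16,0,0,0,0,0,1],[-0.22,0,0,0,0,0,1],[-0.28,0,0,0,0,0,1],[-0.34,-0.001,0,0,0,0,1],[-0.38,-0.002,0.01,0,0,0,1],[-0.392,-0.002,0.03,0,0,0,1],[-0.392,-0.002,0.04,0,0,0,1],[-0.392,-0.002,0.04,0,0,0,1]]'
python3 - <<'E'
from h import *
s=read_state(); i,d=get_image("wrist"); P=cloud("wrist",d,s); cv2.imwrite("pics/w2.png",i)
q=P[(np.hypot(*(P[...,:2]-CAD).transpose(2,0,1))<110)&(P[...,2]>122)&(P[...,2]<150)]
r=cv2.minAreaRect(q[:,:2].astype(np.float32)); print(len(q),r,np.percentile(q[:,2],[50,98]))
w=q[:,:2]-CAD; print("x range",np.percentile(w@EX,[1,99]),"y",np.percentile(w@EY,[1,99]))
t=q[np.abs(w@EY)<20]; print("mid x",np.percentile((t[:,:2]-CAD)@EX,[1,99]))
t=q[(np.abs(w@EY)>35)&(np.abs(w@EY)<60)]; print("side x",np.percentile((t[:,:2]-CAD)@EX,[1,99]))
goal([541.4,280.4,113],rot(PY))
E
```

```text
clock: 12.52
position: [539.6, 279.3, 206.7]
ee_rot: [-0.621, 0.784, -0.0, -0.002]
contact_force: [-0.4, -0.5, 0.8]
gripper_width: 85.5
grasp_force: 0.0
8646 ((538.3220825195312, 278.0749816894531), (187.12583923339844, 33.197288513183594), 76.72587585449219) [143.18347378 144.73610311]
x range [-17.56951193  13.06010497] y [-95.29360675  85.61028545]
mid x [-18.78489543  13.04327016]
side x [-12.48908585  13.27433286]
pos [540.2 279.5 208.1] w 85.9 F [ 0.2 -0.7  0.1] shift m [-0.0013 -0.001   0.0951] turn [ 0.001 -0.002 -0.001]
```

View pics/w2.png

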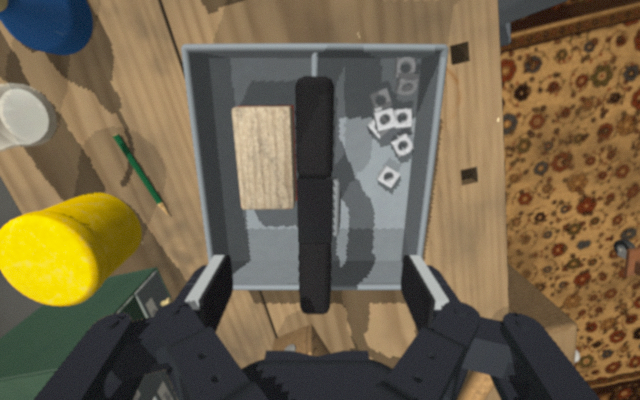

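The wrist view shows the bar, columns 298–333, centred between the fingers with its button at (336,208). All eight nuts are on the bay side. I'll descend and squeeze.

```bash
python3 -m handwheel '[[0.001,-0.001,0.04,0,0,0,1],[0.001,-0.0015,0.08,0,0,0,1],[0.001,-0.0015,0.094,0,0,0,1],[0.001,-0.0015,0.094,0,0,0,1],[0.001,-0.0015,0.094,0,0,0,-1],[0.001,-0.0015,0.094,0,0,0,-1],[0.001,-0.0015,0.094,0,0,0,-1],[0.001,-0.0015,0.094,0,0,0,-1],[0.001,-0.0015,0.094,0,0,0,-1],[0.001,-0.0015,0.094,0,0,0,-1]]'
```

```text
clock: 13.82
position: [541.4, 279.3, 115.7]
ee_rot: [-0.621, 0.784, 0.0, 0.0]
contact_force: [-4.2, 0.3, 5.8]
gripper_width: 24.9
grasp_force: 59.2
```

Width is about 25 mm, so the button is in. I'll pull up slowly.

```bash
python3 -m handwheel '[[0,0,-0.005,0,0,0,-1],[0,0,-0.012,0,0,0,-1],[0,0,-0.02,0,0,0,-1],[0,0,-0.028,0,0,0,-1],[0,0,-0.036,0,0,0,-1],[0,0,-0.044,0,0,0,-1],[0,0,-0.052,0,0,0,-1],[0,0,-0.06,0,0,0,-1],[0,0,-0.068,0,0,0,-1],[0,0,-0.074,0,0,0,-1]]'
```

```text
clock: 15.08
position: [541.6, 279.0, 189.2]
ee_rot: [-0.621, 0.784, 0.0, -0.0]
contact_force: [-1.7, 2.2, -2.9]
gripper_width: 25.0
grasp_force: 59.0
```

```bash
python3 -m handwheel '[[0,0,-0.003,0,0,0,-1],[0,0,-0.005,0,0,0,-1],[0,0,-0.007,0,0,0,-1],[0,0,-0.009,0,0,0,-1],[0,0,-0.012,0,0,0,-1],[0,0,-0.015,0,0,0,-1],[0,0,-0.015,0,0,0,-1],[0,0,-0.015,0,0,0,-1]]'
python3 - <<'E'
from h import *
s=read_state(); print(s["position"].round(1),s["contact_force"].round(1),s["wrist_torque"].round(2))
i,d=get_image("top"); P=cloud("top",d)
w=P[...,:2]-CAD; x=w@EX; y=w@EY
m=(np.abs(x)<122)&(np.abs(y)<130)&(P[...,2]>50)&(P[...,2]<100)
for n,k in (("-x",x<-105),("+x",x>105),("-y",y<-115),("+y",y>115)): 
    q=P[m&k][:,2]; print(n,len(q),np.percentile(q,[50,80]).round(1) if len(q) else "")
E
```

```text
clock: 16.08
position: [541.6, 279.1, 203.5]
ee_rot: [-0.621, 0.784, 0.0, -0.0]
contact_force: [-0.7, -0.3, -7.6]
gripper_width: 24.7
grasp_force: 59.3
[541.6 279.1 203.5] [-0.7 -0.3 -7.6] [ 0.1  -0.12  0.06]
-x 342 [70.9 73.2]
+x 310 [72.1 73.9]
-y 311 [71.6 73.9]
+y 175 [70.2 72.6]
```

The caddy hangs level about 8 mm up with 7.6 N on the wrist. I'll lift it the rest of the way.

```bash
python3 -m handwheel '[[0,0,-0.005,0,0,0,-1],[0,0,-0.014,0,0,0,-1],[0,0,-0.024,0,0,0,-1],[0,0,-0.034,0,0,0,-1],[0,0,-0.044,0,0,0,-1],[0,0,-0.054,0,0,0,-1],[0,0,-0.063,0,0,0,-1],[0,0,-0.07,0,0,0,-1],[0,0,-0.072,0,0,0,-1],[0,0,-0.072,0,0,0,-1]]'
python3 -m handwheel '[[0,0,0,0,0,0,-1],[0,0,0,0,0,0,-1],[0,0,0,0,0,0,-1],[0,0,0,0,0,0,-1]]'
python3 - <<'E'
from h import *
i,d=get_image("top"); P=cloud("top",d); j,_=get_image("scene"); wv,_=get_image("wrist")
w=P[...,:2]-CAD; x=w@EX; y=w@EY
m=(np.abs(x)<125)&(np.abs(y)<135)&(P[...,2]>100)&(P[...,2]<180)
for n,k in (("-x",x<-105),("+x",x>105),("-y",y<-115),("+y",y>115)):
    q=P[m&k][:,2]; print(n,len(q),np.percentile(q,[50,80]).round(1) if len(q) else "")
b=P[(np.hypot(P[...,0]-450,P[...,1]+100)<90)&(P[...,2]>12)&(P[...,2]<80)]
print("bin",cv2.minAreaRect(b[:,:2].astype(np.float32)),np.percentile(b[:,2],[50,98]))
cv2.imwrite("pics/f.png",np.hstack([j[:,:400],cv2.resize(wv,(400,250)) if 0 else wv[:,130:530]]))
E
```

```text
clock: 17.38
position: [541.6, 279.1, 275.5]
ee_rot: [-0.621, 0.784, 0.0, -0.0]
contact_force: [-0.3, 0.0, -9.4]
gripper_width: 25.3
grasp_force: 59.5
clock: 17.88
position: [541.7, 279.1, 275.6]
ee_rot: [-0.621, 0.784, 0.0, -0.0]
contact_force: [0.2, -0.1, -8.8]
gripper_width: 25.0
grasp_force: 59.5
-x 519 [141.1 144.5]
+x 369 [144.5 146. ]
-y 429 [143.  145.2]
+y 327 [131.7 144.4]
bin ((454.2467346191406, -83.20162963867188), (120.34705352783203, 60.2291374206543), 75.88258361816406) [31.2464266  55.77466124]
```

View pics/f.png

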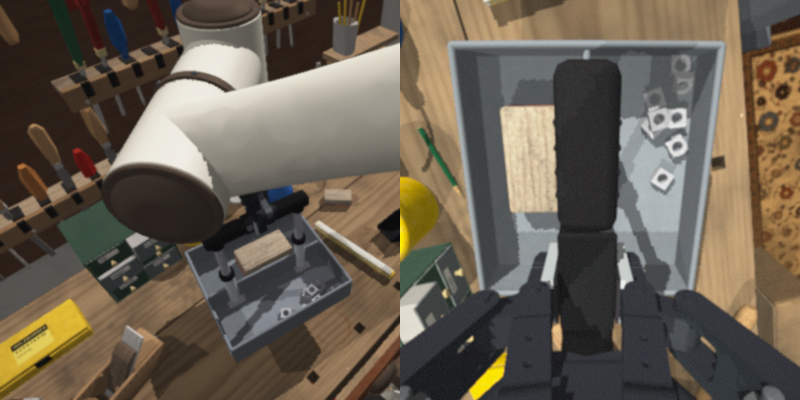

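The caddy hangs level about 80 mm up. The handle is fully out (160 mm of hand travel less the 80 mm lift), the eight nuts are at about (665,120) and the block is at (530,160). I'll hand in.

```bash
python3 -c "
from bench import job_done
print(job_done())"
```

```text
the job is handed in; nothing more can be done
None
```

Job handed in (no verdict was returned): all eight nuts are in the caddy's bay, the bin is back upright on the bench, and the arm is holding the caddy level about 8 cm up with the handle at its second stop and the sanding block inside.

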